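Show the notched batch tag to the tag reader

ROBOT

A 6-joint arm with a two-finger parallel gripper is mounted at the origin on the work surface. World frame = base frame: x ahead of the robot, y to its left, z up, the work surface at z = 0. Lengths are in mm, angles in rad, forces in N, time in s.
With the tool pointing down it reaches from about 200 to 875 mm from the base axis. Payload 3.4 kg.
Tool frame: the origin (TCP) lies at the very end of the fingers, on their centre line; the grasp point (between the pads) lies 19 mm behind it; z points along the fingers, y is the direction in which the jaws open and shut (so a half turn about z gives the same grasp; the last joint's range is limited). The gripper opens to 94 mm and grips with 3 to 60 N. Pads are 16 mm wide; open, the fingers measure 119 mm over their backs; the gripper's body (75 mm by 177 mm) begins 78 mm behind the grasp point.
Start: joints at [-1.344, 0.276, 1.505, -0, 1.361, -0.121], TCP at [195.979, -540.612, 173.193] pointing down, gripper open.
Joint ranges: [-2.89, 2.89], [-0.75, 2.08], [0.22, 2.7], [-1.18, 4.32], [0.11, 2.71], [-2.7, 2.7]. Speed limits (rad/s): [2.57, 2.57, 3.14, 3.14, 3.14, 3.14].

INTERFACE

Orientations are given as a unit quaternion [x, y, z, w].
In Python, from rig import status, imaging, workorder, models gives the robot as it stands.
- The arm moves only by the tool send_rows, never from a script. Its argument "deltas" is a list of rows, each a list of 2 entries, a list of its own where there are three numbers: the shift along the tool's x, y, z in mm, then the turn, a rotation vector about the tool's x, y, z in degrees. A call has 1 to 10 rows; each row shifts and turns the commanded pose from where the row before left it, along the tool's axes as they then stand; what a row does not reach is not made up. A row lasts 1/10 s, in which the tool goes at most 50 mm and 8.59 degrees, less where a joint would pass 70% of its speed; a pose out of reach is approached as far as the arm can. A call is refused whole if a number of a shift passes 50 or a number of a turn 8.59, either way. A call with a gripper value outside its range is refused whole. "gripper" is the opening, from 0 (shut) to 1 (fully open), set as the call begins (left out, the last holds). The fingers move at their own pace and stop on an object; "force" is the grip in N (left out, the last holds). Time passes only in rows, so rows that do not move let the fingers close. It gives the time, the measured TCP pose, the force and the opening at its end, in the units of the state.
- status.get_obs(): the state, without advancing time (a new reading comes with each control period).
- imaging.read_camera(name): name is "side" or "top" or "wrist"; returns a dict with "color" (384x512x3 uint8, blue, green, red), "range_z" (384x512 float32, mm along the optical axis (not along the pixel's ray), 0 where there is no reading), "intrinsics" (3x3 intrinsics, pixels), "R" (3x3) and "t" (3): a world point X has camera coordinates R X + t. Camera axes: x right, y down, z forward; pixel columns grow to the right and rows downward; lengths in mm; the calibration is good to about 2 mm. The wrist camera is an equidistant fisheye: a pixel r from the principal point sees the ray r / f radians off the axis. A picture is of the moment at which its call begins.
- workorder.finish_job(): hands the job in, once; it reports no verdict.
Trained networks look in a picture, given as the dict that the camera call returned (one of the last four; its "shot" number tells which), for a name from the list of things; names that differ only in an ending like _2 or _b are one class to them, and where a whole thing is asked for, a point or a joint stands for the part that bears it (a point fixed in the world has none). Each returns a list of dicts, best first, with "confidence" (0 to 1); they miss things now and then, are a little off and sometimes report something else, mostly with a low value. They report only what shows in the picture. A call takes as long as a camera call.
- models.search_frame(picture, query): "bbox" ([left, top, right, bottom] in pixels, round what is visible of it).
- models.trace(picture, query): "pixels" (384x512 bool, what is visible of it) and "bbox" ([left, top, right, bottom] in pixels, round what is visible of it).
- models.spot_point(picture, query): "xy" ([column, row] in pixels: a listed point, or the origin of a listed thing).
The state is a dict: "t": time; "joints": joint angles; "joint_velocities": joint speeds; "effort": joint torques, N m; "eef_pos": TCP position; "tool_rot": TCP orientation; "contact_force": force on the tool from outside, world axes, zero at the start; "torque": the same for the moment, N m; "gripper_width": opening from 0.0 (shut) to 1.0 (fully open).
Only numpy, scipy, OpenCV 4.12 (cv2) and the standard library are available. Lean on these libraries where they do the work, as an engineer would, in place of code of your own. Each camera call takes 0.05 s, during which the arm holds its last target. There are 200 camera calls.

TASK

One of the two frosted-end batch tags has a small notch cut out of a corner, beside the end that carries the label. Pick up that notched tag and hold it up in the air over the white fish tray, upright with its notched (label) end at the top and one of its broad faces towards the tag reader behind the tray, well clear of the tray; finish while still holding it there, still, in the gripper. Leave the square-cornered tag and everything else on the counter where it is.

Things in the scene. Friction and masses are not known exactly. Their poses are not given: they have to be found in the camera images.
- tag: notched batch tag: pale acrylic slab 110 x 50 x 10 mm, about 65 g, lying flat on one of the moulds at almost any yaw. Origin at its centre; x along its length towards the label end (last 30 mm frosted on both faces, slightly paler), y across its width, z through its thickness, up at the start. A 14 x 14 mm notch goes right through its +x, +y corner; the other corners are square. Either broad face may be shown.
- tag_label_end (a point): middle of the tag's short edge at the frosted, notched end (55 mm from its centre along +x)
- tag_notch (a point): middle of the 14 x 14 mm corner notch of the tag, 48 mm along +x and 18 mm along +y from its centre, at mid-thickness
- blank_tag: the other tag, same 110 x 50 x 10 mm and same look with one frosted end, but all four corners square; lies on the other mould; to be left alone. Origin and axes as for the notched tag
- mould_a: small upturned steel mould, fixed, 30 mm high, round, top 36 mm across, foot 44 mm across; a tag rests centrally on its flat top, overhanging 7 mm at each long edge. The tag's centre is 35 mm above the counter. Origin at the centre of its underside on the counter
- mould_b: a second fixed mould just like mould_a, under the other tag
- tray: fixed white plastic fish tray, open on top, 265 mm (x) x 180 mm (y) x 40 mm high, walls and floor about 6 mm; empty. Origin at the centre of its underside on the counter; x points along its length towards the tag reader
- reader: fixed tag reader beyond the tray: grey camera head (75 mm cube-like box, centre 175 mm above the counter) on a steel post and black 110 x 100 mm foot, 213 mm high in all. Origin at the centre of its underside; the lens looks along its -x, towards the tray
- spice_jar: loose jar, 66 mm across, 110 mm high, blue cap; origin at the centre of its underside; bystander
- steel_bowl: loose steel bowl, 150 mm across the rim, 55 mm high; origin at the centre of its underside; bystander
- ramekin: loose white ceramic ramekin, 72 mm across, 40 mm high; origin at the centre of its underside; bystander
- spoon: loose steel spoon 180 mm long lying flat along its own x, under 30 mm high; origin on its underside; bystander, between tray and tags
- tub_lid: loose white plastic lid lying flat, 110 x 85 x 10 mm; origin at the centre of its underside; bystander, between the robot and the tags

How it is judged:
By the outcome, as a careful person would: the job done as asked, in the order asked, and still so for the second after the job is handed in, while the arm keeps its last pose, push and grip.
It also fails if it takes over 45 s, if anything falls off the work surface, if the arm or the gripper's body presses on something with over 40 N, if the wrist force passes 120 N, or if a joint passes its speed limit or range.

## Working session

There is one attempt and no reset: what is moved stays moved. The work goes in short steps, Python scripts to look and compute and a tool call to move; the robot and the scene stay as the last step left them, time stands still between calls to the robot, and variables do not carry over. Pictures are saved under pics/ and viewed, on a budget of 10 in all, crops included, one or two more only if the job needs it, and the job is handed in when it is done.

Besides the shell and the picture viewer there is one more tool, called after ">>>" as name([rows], argument=value, ...), one row to a line, values as JSON. send_rows: Moves the arm, as the interface text tells. Its arguments: {"type":"object","properties":{"deltas":{"type":"array"},"gripper":{"type":"number"},"force":{"type":"number"}},"required":["deltas"]}

```bash
mkdir -p pics; ls; cat > h.py <<'E'
import numpy as np, cv2
from rig import status, imaging, workorder, models
from scipy.spatial.transform import Rotation as Ro
def px2w(p,u,v,z=None,d=None):
    K=p["intrinsics"];R=np.array(p["R"]);t=np.array(p["t"])
    r=np.array([(u-K[0][2])/K[0][0],(v-K[1][2])/K[1][1],1.])
    o=-R.T@t; w=R.T@r
    if d is None: d=(z-o[2])/w[2]
    return o+w*d
def w2px(p,X):
    c=np.array(p["R"])@np.array(X)+p["t"]; K=p["intrinsics"]
    return K[0][0]*c[0]/c[2]+K[0][2],K[1][1]*c[1]/c[2]+K[1][2]
E
python3 - <<'E'
from h import *
print(status.get_obs())
ps={}
for n in ("top","side"):
    p=imaging.read_camera(n);ps[n]=p
    print(n,p["intrinsics"],p["R"],p["t"])
    for q in ("tag","tag_notch","tag_label_end","blank_tag","tray","reader","spice_jar","steel_bowl","ramekin","spoon","tub_lid","mould_a"):
        for r in models.spot_point(p,q)[:3]:
            u,v=r["xy"]; d=p["range_z"][int(round(v)),int(round(u))]
            print(n,q,np.round(r["xy"],1),round(r["confidence"],2),np.round(px2w(p,u,v,d=d),0) if d>0 else None)
    cv2.imwrite(f"pics/{n}0.png",p["color"])
cv2.imwrite("pics/both.png",np.vstack([ps["top"]["color"]]))
E
```

```text
pics
{'t': 0.0, 'joints': array([-1.34399753e+00,  2.76602958e-01,  1.50608993e+00, -2.19532761e-05,
        1.36071954e+00, -1.20970617e-01]), 'joint_velocities': array([ 0.00069806, -0.00053857,  0.00237893, -0.00031701, -0.00160154,
        0.0009961 ]), 'effort': array([ 3.22296510e-04, -4.04585946e+01, -2.37230283e+01,  7.07253604e-02,
        3.46235256e-02, -1.22071274e-04]), 'eef_pos': array([ 195.82288757, -539.96917289,  172.31748937]), 'tool_rot': array([ 9.84919303e-01,  1.73011963e-01, -5.88416394e-05, -9.08046879e-04]), 'contact_force': array([ 0.23949347, -0.37607837,  1.7393175 ]), 'torque': array([ 0.00276852,  0.0708894 , -0.00691269]), 'gripper_width': 0.999732273908724}
top [[434.35742725   0.         251.75860376]
 [  0.         434.35742725 191.17770968]
 [  0.           0.           1.        ]] [[ 0.01075892 -0.99992041 -0.00658995]
 [-0.98658969 -0.00954163 -0.16294091]
 [ 0.16286506  0.00825464 -0.98661382]] [ 33.20978502 563.66082617 966.7193931 ]
top tag [136.2 209.8] 0.9 [518. 309.  36.]
top tag_notch [111.1 207.5] 0.64 [527. 380.   3.]
top tag_label_end 
[... 814 characters left out ...]
8283107]] [ 505.23776453  121.39595373 1051.06586884]
side tag [214.7 260.9] 0.6 [503. 322.  38.]
side tag_notch [195.  272.6] 0.93 [545. 326.  -0.]
side tag_label_end [188.4 271. ] 0.57 [538. 364.  35.]
side blank_tag [246.4 208.3] 0.69 [517. 116.  38.]
side tray [322.  160.2] 0.61 [ 414. -207.   37.]
side reader [248.9 145.6] 0.89 [ 663. -282.    9.]
side spice_jar [167.9 190.9] 0.98 [752.  68.  10.]
side steel_bowl [113.  247.1] 0.65 [744. 318.   4.]
side ramekin [171.3 220.6] 0.67 [668. 199.  18.]
side spoon [308.  197.8] 0.96 [406. -26.  14.]
side tub_lid [287.9 263.3] 0.89 [378. 239.   8.]
side mould_a [246.6 221.6] 0.57 [508. 137.  16.]
side mould_a [214.4 274.7] 0.52 [499. 333.  13.]
```

```bash
python3 - <<'E'
import cv2,numpy as np
a=cv2.imread("pics/top0.png")
cv2.imwrite("pics/v1.png",cv2.resize(a,(800,600),interpolation=3))
c=cv2.resize(a[165:255,85:255],None,fx=4.6,fy=4.6,interpolation=cv2.INTER_CUBIC)
b=cv2.imread("pics/side0.png")
d=cv2.resize(b[185:305,165:305],None,fx=4,fy=4,interpolation=cv2.INTER_CUBIC)[:, :]
cv2.imwrite("pics/v2.png",c); 
cv2.imwrite("pics/v3.png",d)
E
```

```text
(no output)
```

View pics/v1.png

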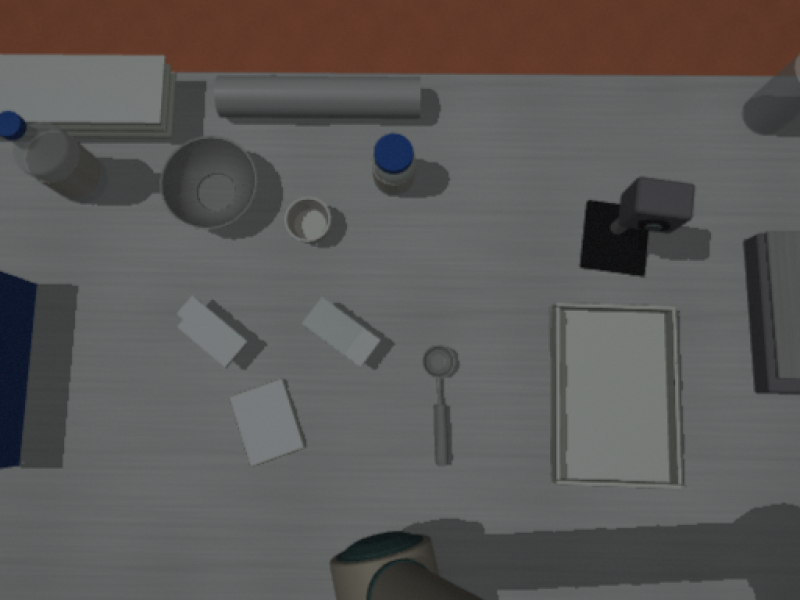

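View pics/v2.png

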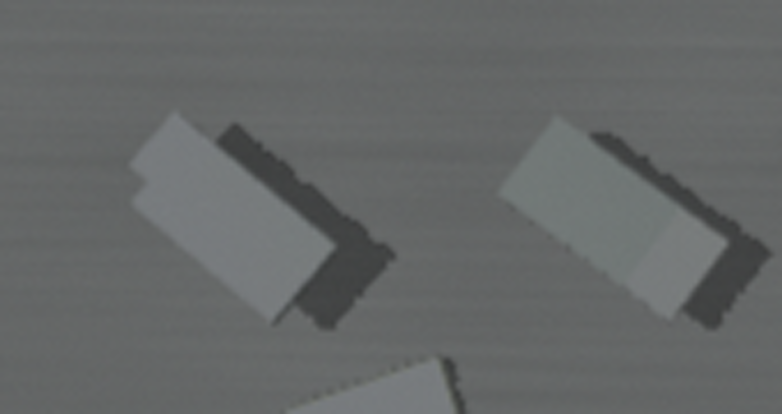

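View pics/v3.png

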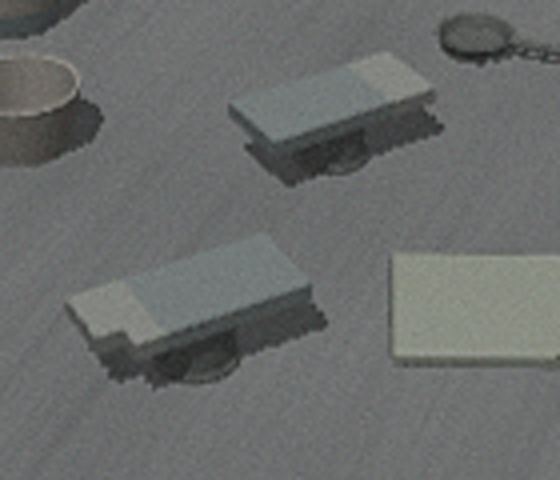

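The notched tag is the left one (top view, tag centre near px (136,210); notch at its far-left end, lower corner). The blank tag is at (216,210). The reader is beyond the tray in +x. Next I'll measure the exact poses.

```bash
python3 - <<'E'
from h import *
p=imaging.read_camera("top")
def rect(q,z,near):
    for r in models.trace(p,q)[:3]:
        m=r["pixels"]; 
        vs,us=np.nonzero(m)
        W=np.array([px2w(p,u,v,z=z)[:2] for u,v in zip(us,vs)]).astype(np.float32)
        if np.linalg.norm(W.mean(0)-near)>60: continue
        R=cv2.minAreaRect(W); print(q,round(r["confidence"],2),"mean",W.mean(0).round(1),"rect",R); return W
W=rect("tag",40,[518,315])
rect("blank_tag",40,[519,123]); rect("tray",40,[415,-297]); rect("tub_lid",10,[379,225])
# depth-based tag mask
d=p["range_z"]; vv,uu=np.mgrid[150:270,70:200]
P=np.array([px2w(p,u,v,d=d[v,u]) for u,v in zip(uu.ravel(),vv.ravel()) if d[v,u]>0])
s=P[(P[:,2]>25)&(P[:,2]<55)&(P[:,0]<600)]
print(len(s),s.mean(0),cv2.minAreaRect(s[:,:2].astype(np.float32)))
for q in ("reader","spice_jar"):
  for r in models.trace(p,q)[:1]:
    vs,us=np.nonzero(r["pixels"]); Q=np.array([px2w(p,u,v,d=d[v,u]) for u,v in zip(us,vs) if d[v,u]>0])
    lo=Q[Q[:,2]<25]; hi=Q[Q[:,2]>190]; print(q,len(lo),len(hi), lo.mean(0) if len(lo) else 0, hi.mean(0) if len(hi) else 0)
    if len(lo): print(cv2.minAreaRect(lo[:,:2].astype(np.float32)))
    if len(hi): print(cv2.minAreaRect(hi[:,:2].astype(np.float32)))
E
```

```text
blank_tag 0.92 mean [513.7 118.6] rect ((513.6398315429688, 118.5195541381836), (112.52860260009766, 51.78510665893555), 54.00020217895508)
tray 0.62 mean [ 424.3 -285.1] rect ((427.4931640625, -285.7215576171875), (189.32431030273438, 268.43658447265625), 87.93331909179688)
tub_lid 0.57 mean [379.6 228.7] rect ((379.8983459472656, 228.86265563964844), (108.612060546875, 85.42945098876953), 19.98390769958496)
1049 [512.67940194 305.55129739  39.87591851] ((506.7377624511719, 265.3906555175781), (204.72146606445312, 99.14402770996094), 83.28084564208984)
reader 1483 1058 [ 662.56227295 -298.97984981   11.78704662] [ 666.17050007 -302.60490011  209.51157484]
((669.039306640625, -341.80712890625), (175.84686279296875, 117.0720443725586), 84.91748046875)
((668.0016479492188, -305.2265625), (74.15324401855469, 53.8568229675293), 83.07600402832031)
spice_jar 66 0 [742.85479974  38.60938601  12.09885718] 0
((751.0838012695312, 45.68587112426758), (66.23519134521484, 30.145811080932617), 80.86760711669922)
```

```bash
cat >> h.py <<'E'
def tagrect(p,near=(515,307),rad=75,z=40,save=None):
    d=p["range_z"]; m=np.zeros(d.shape,np.uint8)
    for v in range(384):
        for u in range(512):
            if d[v,u]>0:
                w=px2w(p,u,v,d=d[v,u])
                if abs(w[2]-z)<8 and np.hypot(w[0]-near[0],w[1]-near[1])<rad: m[v,u]=1
    n,l,st,c=cv2.connectedComponentsWithStats(m); k=1+np.argmax(st[1:,4])
    vs,us=np.nonzero(l==k)
    W=np.array([px2w(p,u,v,z=z)[:2] for u,v in zip(us,vs)]).astype(np.float32)
    return W,cv2.minAreaRect(W)
E
python3 - <<'E'
from h import *
p=imaging.read_camera("top")
for r in models.trace(p,"tag")[:4]: print(r["bbox"],r["confidence"])
W,R=tagrect(p); print(len(W),W.mean(0),R, cv2.boxPoints(R))
p=imaging.read_camera("side")
W,R=tagrect(p); print(len(W),W.mean(0),R, cv2.boxPoints(R))
E
```

```text
[117.4, 186.9, 159.5, 233.7] 0.68
988 [511.78552 313.27347] ((512.5944213867188, 315.1240234375), (111.84827423095703, 50.4176025390625), 51.55356979370117) [[458.0785  286.9992 ]
 [497.56506 255.65039]
 [567.11035 343.24884]
 [527.6238  374.59766]]
1031 [509.78232 320.15195] ((509.02459716796875, 320.7479248046875), (113.43717956542969, 59.16596984863281), 51.666358947753906) [[450.64023 294.6057 ]
 [497.05075 257.90863]
 [567.40894 346.89014]
 [520.9984  383.58722]]
```

>>> send_rows([
  [[0,0,-20],[0,0,0]],
  [[0,0,-30],[0,5,0]],
  [[0,0,-30],[0,5,0]],
  [[0,0,-20],[0,5,0]],
  [[0,0,0],[0,-5,0]],
  [[0,0,0],[0,-5,0]],
  [[0,0,0],[0,-5,0]],
])

```text
t: 2.5
eef_pos: [188.9, -543.6, 273.3]
tool_rot: [0.985, 0.172, -0.002, 0.001]
contact_force: [0.1, -0.1, -0.4]
gripper_width: 1.002
```

>>> send_rows([
  [[0,0,0],[0,8,0]],
  [[0,0,0],[0,8,0]],
  [[0,0,0],[0,8,0]],
  [[0,0,0],[0,0,0]],
])

```text
t: 2.9
eef_pos: [186.4, -543.8, 269.9]
tool_rot: [0.964, 0.166, 0.205, -0.038]
contact_force: [-0.3, -0.9, -0.3]
gripper_width: 1.002
```

```bash
python3 - <<'E'
from h import *
o=status.get_obs()
print([o[k].round(4).tolist() for k in("joints","eef_pos","tool_rot")]); print(Ro.from_quat(o["tool_rot"]).as_matrix().round(3))
E
```

```text
[[-1.6452, 0.2944, 1.3319, 0.3831, 1.689, -0.4027], [186.3704, -543.8117, 269.8766], [0.9639, 0.1657, 0.205, -0.0378]]
[[ 0.861  0.335  0.383]
 [ 0.304 -0.942  0.141]
 [ 0.408 -0.005 -0.913]]
```

>>> send_rows([
  [[0,0,0],[0,-8,0]],
  [[0,0,0],[0,-8,0]],
  [[0,0,0],[0,-8,0]],
  [[0,0,0],[0,0,-7.9]],
  [[0,0,0],[0,0,-7.9]],
  [[0,0,0],[0,0,-7.9]],
  [[0,0,0],[0,0,-7.9]],
  [[40,-13,0],[0,0,0]],
  [[40,-13,0],[0,0,0]],
  [[40,-13,0],[0,0,0]],
])

```text
t: 3.9
eef_pos: [235.2, -422.9, 273.1]
tool_rot: [0.901, 0.435, -0.0, 0.001]
contact_force: [1.0, 0.5, 1.2]
gripper_width: 0.996
```

```bash
python3 - <<'E'
from h import *
o=status.get_obs()
print([o[k].round(4).tolist() for k in("joints","eef_pos","tool_rot")]); print(Ro.from_quat(o["tool_rot"]).as_matrix().round(3))
E
```

```text
[[-1.2065, 0.0931, 1.4959, -0.0007, 1.5514, -0.535], [235.2281, -422.9251, 273.106], [0.9006, 0.4346, -0.0004, 0.0006]]
[[ 0.622  0.783 -0.   ]
 [ 0.783 -0.622 -0.001]
 [-0.001  0.001 -1.   ]]
```

>>> send_rows([
  [[44,-14,0],[0,0,0]],
  [[44,-14,0],[0,0,0]],
  [[44,-14,0],[0,0,0]],
  [[44,-14,0],[0,0,0]],
  [[44,-14,0],[0,0,0]],
  [[44,-14,0],[0,0,0]],
  [[44,-14,0],[0,0,0]],
  [[44,-14,0],[0,0,0]],
  [[44,-14,0],[0,0,0]],
  [[44,-14,0],[0,0,0]],
])

```text
t: 4.9
eef_pos: [398.8, 9.4, 273.6]
tool_rot: [0.9, 0.435, 0.001, 0.001]
contact_force: [1.4, -0.4, -0.1]
gripper_width: 0.999
```

```bash
cat >> h.py <<'E'
def delta(tgt,az=None):
    o=status.get_obs(); M=Ro.from_quat(o["tool_rot"]).as_matrix()
    print("t",round(o["t"],2),"pos",o["eef_pos"].round(1),"q",o["joints"].round(4).tolist(),"quat",o["tool_rot"].round(4).tolist())
    print("x az",np.degrees(np.arctan2(M[1,0],M[0,0])).round(2),"tool z",M[:,2].round(4),"delta tool",(M.T@(np.array(tgt)-o["eef_pos"])).round(1))
E
python3 - <<'E'
from h import *
delta([512.5,315,120])
E
```

```text
t 4.9 pos [398.8   9.4 273.6] q [-0.1498, -0.0445, 1.6372, -0.0013, 1.546, 0.5207] quat [0.9004, 0.4351, 0.0008, 0.0014]
x az 51.59 tool z [ 0.0027 -0.0017 -1.    ] delta tool [ 310.  -101.3  153.4]
```

>>> send_rows([
  [[44,-14,10],[0,0,0]],
  [[44,-14,20],[0,0,0]],
  [[44,-14,20],[0,0,0]],
  [[44,-14,25],[0,0,0]],
  [[44,-14,25],[0,0,0]],
  [[40,-14,25],[0,0,0]],
  [[35,-12,20],[0,0,0]],
  [[12,-3,8],[0,0,0]],
  [[0,0,0],[0,0,0]],
])

```text
t: 5.8
eef_pos: [509.5, 305.8, 121.2]
tool_rot: [0.9, 0.436, -0.001, 0.0]
contact_force: [-1.0, -1.0, 0.7]
gripper_width: 0.996
```

```bash
cat > fk.py <<'E'
from h import *
from scipy.optimize import least_squares
D=[([-1.34399753,.276602958,1.50608993,-2.2e-5,1.36071954,-.120970617],[195.82288757,-539.96917289,172.31748937],[.9849,.173,0,-.0009]),
([-1.6452,0.2944,1.3319,0.3831,1.689,-0.4027],[186.3704,-543.8117,269.8766],[0.9639,0.1657,0.205,-0.0378]),
([-1.2065,0.0931,1.4959,-0.0007,1.5514,-0.535],[235.2281,-422.9251,273.106],[0.9006,0.4346,-0.0004,0.0006]),
([-0.1498,-0.0445,1.6372,-0.0013,1.546,0.5207],[398.8,9.4,273.6],[0.9004,0.4351,0.0008,0.0014])]
Z=lambda a:Ro.from_euler('z',a).as_matrix()
Y=lambda a:Ro.from_euler('y',a).as_matrix()
def fk(q,P):
    d1,b,L2,a3,d4,d6,b4=P
    B=Z(q[0]); F=Y(q[1]+q[2])
    W=F@Z(q[3])@Y(q[4])
    p=np.array([0,b,d1])+Y(q[1])@[0,0,L2]+F@[a3,0,d4]+W@[0,0,d6]
    return B@p, B@W@Z(q[5]+np.pi/2)   # sign of tool roll checked below
E
python3 - <<'E'
from fk import *
delta([512.5,315,120]); o=status.get_obs(); D.append((o["joints"],o["eef_pos"],o["tool_rot"]))
for q,p,r in D: print((Ro.from_matrix(fk(q,[0]*7)[1]).inv()*Ro.from_quat(r)).as_rotvec().round(3))
f=lambda P:np.concatenate([fk(q,P)[0]-p for q,p,r in D])
s=least_squares(lambda P:np.r_[f(P),0.01*(P-[300,69,380,0,380,250,0])],[300,69,380,0,380,250,0]); print(s.x.round(1),f(s.x).round(1))
p=imaging.read_camera("wrist"); cv2.imwrite("pics/w1.png",p["color"]); print(p["intrinsics"])
for q in ("tag","tag_notch","tag_label_end"):
    print(q,[(np.round(r["xy"],1),round(r["confidence"],2)) for r in models.spot_point(p,q)[:2]])
E
```

```text
t 5.8 pos [509.5 305.8 121.2] q [0.4241, 0.3382, 1.5453, -0.0009, 1.2601, 1.0927] quat [0.8999, 0.4361, -0.001, 0.0004]
x az 51.71 tool z [-0.0014 -0.0016 -1.    ] delta tool [ 9.1 -3.4  1.2]
[-0.  0.  0.]
[ 0. -0.  0.]
[-0. -0.  0.]
[-0. -0.  0.]
[0. 0. 0.]
[136.9  69.4 628.8  59.8 421.2 422.5   0. ] [-0.   0.   0.  -0.   0.1 -0.   0.  -0.  -0.   0.1  0.   0.  -0.  -0.
 -0. ]
[[297.31863964   0.         251.23732304]
 [  0.         297.31863964 193.27694694]
 [  0.           0.           1.        ]]
tag [(array([249.1, 181.1]), 0.86)]
tag_notch []
tag_label_end [(array([251.5, 126.4]), 0.58)]
```

View pics/w1.png

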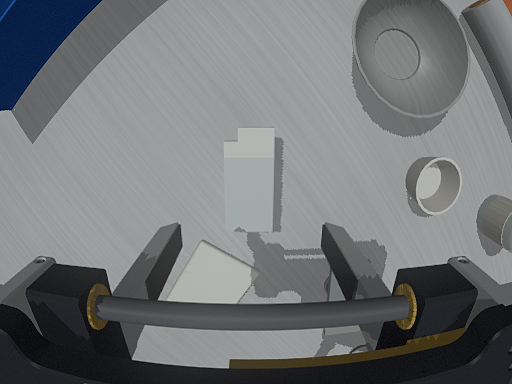

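The wrist view shows the notched tag squarely below, with its notch at px (230,134) and the frosted end up in the image. I'll localise it from this view.

```bash
cat >> h.py <<'E'
def fishray(p,u,v):
    K=p["intrinsics"];x=u-K[0][2];y=v-K[1][2];r=np.hypot(x,y)+1e-9;th=r/K[0][0]
    return np.array([x/r*np.sin(th),y/r*np.sin(th),np.cos(th)])
def fish2w(p,u,v,z=None):
    R=np.array(p["R"]);o=-R.T@np.array(p["t"]); w=R.T@fishray(p,u,v)
    if z is None:
        ray=fishray(p,u,v); return o+w*p["range_z"][v,u]/ray[2]
    return o+w*(z-o[2])/w[2]
E
python3 - <<'E'
from h import *
p=imaging.read_camera("wrist")
m=np.zeros((384,512),np.uint8)
for v in range(100,250):
    for u in range(190,310):
        if p["range_z"][v,u]>0 and 32<fish2w(p,u,v)[2]<48: m[v,u]=1
n,l,st,c=cv2.connectedComponentsWithStats(m); k=1+np.argmax(st[1:,4]); vs,us=np.nonzero(l==k)
W=np.array([fish2w(p,u,v,40)[:2] for u,v in zip(us,vs)]).astype(np.float32)
R=cv2.minAreaRect(W); print(len(W),st[k],R,cv2.boxPoints(R).round(1).tolist())
print("z",np.median([fish2w(p,u,v)[2] for u,v in zip(us,vs)]))
print("notch at",fish2w(p,229,134,40), "label mid",fish2w(p,249,127,40))
delta([R[0][0],R[0][1],22])
E
```

```text
4887 [ 221  126   51  104 4887] ((513.2408447265625, 315.0745849609375), (109.04724884033203, 50.147071838378906), 51.77895736694336) [[459.79998779296875, 287.79998779296875], [499.20001220703125, 256.70001220703125], [566.7000122070312, 342.3999938964844], [527.2999877929688, 373.3999938964844]]
z 39.02997877210345
notch at [528.93698865 362.07226375  40.        ] label mid [548.70048601 355.11723311  40.        ]
t 6.05 pos [510.6 303.3 124. ] q [0.4193, 0.3332, 1.5457, -0.0007, 1.2606, 1.0923] quat [0.9009, 0.4341, 0.001, 0.0004]
x az 51.45 tool z [ 2.2e-03  2.0e-04 -1.0e+00] delta tool [ 10.8  -5.4 102. ]
```

```bash
python3 - <<'E'
from h import *
L=[]
for i in range(8):
    imaging.read_camera("wrist"); o=status.get_obs(); L.append(o["eef_pos"])
L=np.array(L); print(L.round(1).tolist(),L.mean(0).round(2))
o=status.get_obs();M=Ro.from_quat(o["tool_rot"]).as_matrix()
print((M.T@(np.array([513.2,315.1,20])-L.mean(0))).round(1))
E
```

```text
[[510.6, 303.3, 123.9], [510.6, 303.4, 123.7], [510.5, 303.5, 123.5], [510.5, 303.6, 123.3], [510.4, 303.8, 123.0], [510.4, 303.9, 122.8], [510.3, 304.0, 122.7], [510.3, 304.1, 122.5]] [510.46 303.69 123.18]
[ 10.6  -5.  103.2]
```

>>> send_rows([
  [[10,-5,10],[0,0,0]],
  [[0,0,20],[0,0,0]],
  [[0,0,25],[0,0,0]],
  [[0,0,20],[0,0,0]],
  [[0,0,10],[0,0,0]],
  [[0,0,0],[0,0,0]],
  [[0,0,0],[0,0,0]],
])

```text
t: 7.15
eef_pos: [513.0, 315.9, 37.6]
tool_rot: [0.901, 0.435, 0.0, -0.0]
contact_force: [-0.3, 0.7, -0.0]
gripper_width: 0.999
```

```bash
python3 - <<'E'
from h import *
p=imaging.read_camera("wrist"); cv2.imwrite("pics/w2.png",p["color"])
delta([513.2,315.1,20])
E
```

```text
t 7.2 pos [513.4 315.9  38.1] q [0.4362, 0.4172, 1.6444, -0.0, 1.0782, 1.1076] quat [0.9006, 0.4347, 0.0009, 0.0]
x az 51.53 tool z [ 1.6e-03  7.0e-04 -1.0e+00] delta tool [-0.8  0.3 18.1]
```

View pics/w2.png

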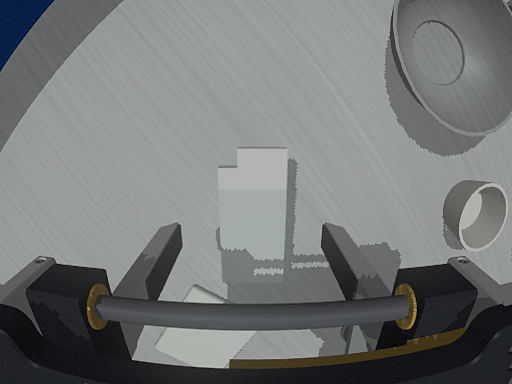

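The tag (px 219–288) is centred between the finger tips (181 and 322). I'll descend and close.

>>> send_rows([
  [[-1,0,10],[0,0,0]],
  [[0,0,9],[0,0,0]],
  [[0,0,0],[0,0,0]],
  [[0,0,0],[0,0,0]],
])

```text
t: 7.6
eef_pos: [511.6, 314.4, 18.0]
tool_rot: [0.901, 0.435, -0.0, 0.0]
contact_force: [-0.3, 0.1, -0.0]
gripper_width: 1.002
```

>>> send_rows([
  [[0,0,0],[0,0,0]],
  [[0,0,0],[0,0,0]],
  [[0,0,0],[0,0,0]],
  [[0,0,0],[0,0,0]],
  [[0,0,0],[0,0,0]],
  [[0,0,0],[0,0,0]],
  [[0,0,0],[0,0,0]],
  [[0,0,0],[0,0,0]],
], gripper=0.3, force=30)

```text
t: 8.4
eef_pos: [511.9, 314.5, 18.3]
tool_rot: [0.901, 0.435, -0.0, 0.0]
contact_force: [-0.3, -0.4, -0.2]
gripper_width: 0.357
```

```bash
python3 - <<'E'
from h import *
p=imaging.read_camera("wrist"); cv2.imwrite("pics/w3.png",p["color"])
o=status.get_obs(); print(o["gripper_width"],o["contact_force"],o["eef_pos"])
E
```

```text
0.3201492441175611 [-0.10454645 -0.45011362  0.79505983] [511.91452076 314.52902395  18.33577766]
```

View pics/w3.png

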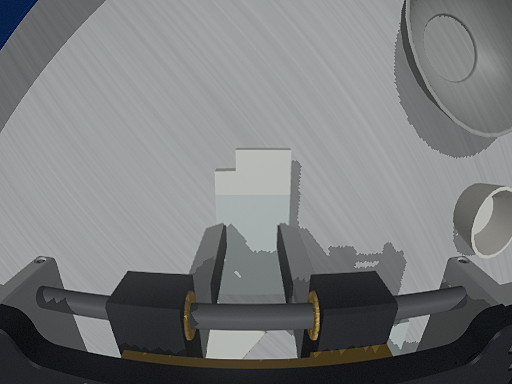

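```bash
python3 - <<'E'
from h import *
p=imaging.read_camera("wrist"); o=status.get_obs(); M=Ro.from_quat(o["tool_rot"]).as_matrix()
print(o["gripper_width"],o["contact_force"],o["eef_pos"])
for v in (175,205,222,228,235,250,265):
    print(v)
    for u in (200,214,222,230,240,252,262,270,280,288,296,305):
        w=fish2w(p,u,v); print("   ",u,"world",w.round(0),"tool",(M.T@(w-o["eef_pos"])).round(0))
E
```

```text
0.3046143372811852 [-0.48470973  0.62103231  0.72808457] [511.91574463 314.5328842   18.32523563]
175
    200 world [498. 364.  -1.] tool [ 30. -41.  19.]
    214 world [507. 357.  -2.] tool [ 30. -30.  20.]
    222 world [521. 357.  38.] tool [ 39. -19. -20.]
    230 world [525. 354.  40.] tool [ 39. -14. -21.]
    240 world [530. 350.  39.] tool [ 39.  -8. -21.]
    252 world [536. 345.  39.] tool [ 39.   0. -20.]
    262 world [541. 341.  39.] tool [ 39.   7. -21.]
    270 world [546. 337.  38.] tool [ 39.  12. -20.]
    280 world [551. 334.  39.] tool [ 39.  19. -21.]
    288 world [555. 330.  40.] tool [ 39.  24. -22.]
    296 world [558. 316.  -2.] tool [30. 36. 20.]
    305 world [564. 312.   1.] tool [31. 43. 18.]
205
    200 world [482. 345.  -1.] tool [  5. -42.  19.]
    214 world [491. 337.  -2.] tool [  5. -31.  20.]
    222 world [508. 341.  39.] tool [ 18. -20. -21.]
    230 world [512. 338.  40.] tool [ 19. -14. -22.]
    240 world [517. 334.  40.] tool [ 19.  -8. -22.]
    252 world [524. 329.  39.] tool [ 18.   0. -21.]
    262 world [529. 324.  39.] tool [ 18.   7.
[... 2765 characters left out ...]
. -71.]
    305 world [526. 257.  -1.] tool [-37.  47.  19.]
265
    200 world [498. 337. 105.] tool [ 10. -25. -87.]
    214 world [504. 333. 105.] tool [ 10. -18. -87.]
    222 world [502. 327.  94.] tool [  3. -15. -76.]
    230 world [482. 302.  38.] tool [-29. -16. -20.]
    240 world [488. 298.  39.] tool [-28.  -8. -21.]
    252 world [495. 292.  39.] tool [-28.   0. -21.]
    262 world [500. 287.  38.] tool [-28.   8. -20.]
    270 world [505. 284.  39.] tool [-28.  14. -20.]
    280 world [525. 308.  93.] tool [  3.  15. -75.]
    288 world [532. 312. 105.] tool [ 10.  17. -87.]
    296 world [535. 309. 105.] tool [ 10.  21. -87.]
    305 world [538. 306. 105.] tool [  9.  26. -87.]
```

```bash
python3 - <<'E'
from h import *
p=imaging.read_camera("side"); o=status.get_obs()
print([np.round(w2px(p,[512,314.5,z]),0) for z in (0,18,40,55,100)])
c=p["color"].copy()
c=c[110:300,130:330]; cv2.imwrite("pics/s1.png",cv2.resize(c,None,fx=3.1,fy=3.1,interpolation=cv2.INTER_CUBIC))
E
```

```text
[array([213., 273.]), array([212., 266.]), array([212., 257.]), array([212., 251.]), array([211., 231.])]
```

View pics/s1.png

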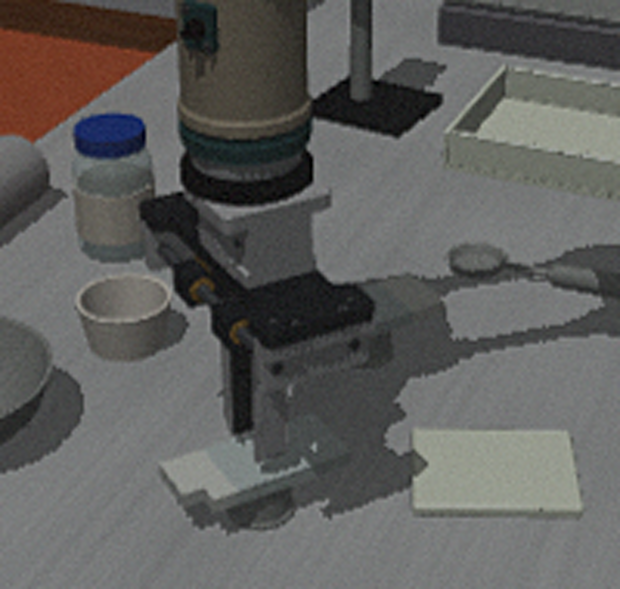

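```bash
python3 - <<'E'
from h import *
p=imaging.read_camera("wrist"); o=status.get_obs(); M=Ro.from_quat(o["tool_rot"]).as_matrix()
for u in (218,222,225,279,283): print(u,[(v,*(M.T@(fish2w(p,u,v)-o["eef_pos"])).round(0).astype(int).tolist()) for v in range(221,230)])
p=imaging.read_camera("side")
for X in ([498.7,325],[525,304]): print([np.round(w2px(p,[*X,z]),0).astype(int).tolist() for z in (18,30,40,45,50,55,60)])
d=p["range_z"]
for u in (208,212,216,219):
    print(u,[(v,*(M.T@(px2w(p,u,v,d=d[v,u])-o["eef_pos"])).round(0).astype(int).tolist()) for v in range(240,266,2)])
E
```

```text
218 [(221, 6, -23, -20), (222, 6, -23, -21), (223, 5, -23, -21), (224, 4, -23, -20), (225, 4, -23, -20), (226, 10, -21, -37), (227, 10, -21, -39), (228, 10, -21, -41), (229, 10, -21, -43)]
222 [(221, 7, -20, -20), (222, 6, -20, -20), (223, 5, -20, -20), (224, 10, -19, -34), (225, 10, -19, -35), (226, 10, -19, -37), (227, 9, -19, -38), (228, 9, -18, -40), (229, 10, -18, -43)]
225 [(221, 7, -18, -21), (222, 6, -18, -20), (223, 9, -17, -31), (224, 10, -17, -34), (225, 10, -17, -35), (226, 10, -17, -37), (227, 9, -17, -38), (228, 9, -17, -39), (229, 10, -16, -42)]
279 [(221, 7, 19, -22), (222, 6, 19, -21), (223, 5, 19, -21), (224, 81, 0, -211), (225, 10, 18, -35), (226, 10, 17, -37), (227, 10, 17, -39), (228, 9, 17, -39), (229, 10, 17, -43)]
283 [(221, 7, 22, -21), (222, 6, 22, -21), (223, 5, 22, -20), (224, 5, 22, -21), (225, 4, 22, -21), (226, 10, 20, -37), (227, 10, 20, -38), (228, 10, 19, -42), (229, 10, 19, -43)]
[[216, 271], [216, 266], [216, 262], [216, 259], [216, 257], [216, 255], [216, 253]]
[[209, 261], [209, 257], [208, 252], [208, 250], [208, 248], [208, 246], [208, 244]]
20
[... 371 characters left out ...]
0, -22, -56), (252, 10, -21, -51), (254, 10, -21, -46), (256, 9, -19, -40), (258, 9, -19, -35), (260, 5, -9, -22), (262, 5, -10, -18), (264, 11, -21, -23)]
216 [(240, 4, -28, -81), (242, 5, -29, -77), (244, 5, -29, -72), (246, 5, -28, -67), (248, 5, -28, -62), (250, 5, -27, -57), (252, 4, -26, -52), (254, 5, -28, -49), (256, 5, -28, -45), (258, -5, -7, -22), (260, -3, -12, -21), (262, -1, -14, -18), (264, 3, -23, -21)]
219 [(240, -1, -29, -79), (242, -2, -28, -74), (244, -2, -28, -69), (246, -1, -29, -66), (248, -2, -27, -60), (250, -2, -27, -55), (252, -2, -27, -51), (254, -1, -29, -47), (256, -2, -26, -41), (258, -11, -8, -20), (260, -7, -16, -22), (262, -5, -20, -21), (264, -3, -23, -19)]
```

The cameras both put the physical fingertips at z≈50, about 32 mm short of the reported TCP, so the fingers closed above the tag without touching it. I'll reopen and go lower, checking by camera.

>>> send_rows([
  [[0,0,0],[0,0,0]],
  [[0,0,0],[0,0,0]],
  [[0,0,0],[0,0,0]],
  [[0,0,0],[0,0,0]],
  [[0,0,0],[0,0,0]],
  [[0,0,0],[0,0,0]],
  [[0,0,0],[0,0,0]],
  [[0,0,0],[0,0,0]],
  [[0,0,0],[0,0,0]],
], gripper=1)

```text
t: 9.55
eef_pos: [511.9, 314.5, 18.3]
tool_rot: [0.901, 0.435, -0.0, 0.0]
contact_force: [-0.6, -0.6, -0.3]
gripper_width: 0.996
```

>>> send_rows([
  [[0,0,8],[0,0,0]],
  [[0,0,8],[0,0,0]],
  [[0,0,0],[0,0,0]],
  [[0,0,0],[0,0,0]],
])

```text
t: 9.95
eef_pos: [511.5, 314.3, 1.7]
tool_rot: [0.901, 0.435, -0.001, 0.0]
contact_force: [0.7, -0.1, -0.5]
gripper_width: 1.001
```

```bash
cat >> h.py <<'E'
def tips():
    p=imaging.read_camera("wrist"); o=status.get_obs(); M=Ro.from_quat(o["tool_rot"]).as_matrix()
    print("eef",o["eef_pos"].round(1),"F",o["contact_force"].round(1),"w",round(float(o["gripper_width"]),3))
    Q=np.array([[u,v,*fish2w(p,u,v),*(M.T@(fish2w(p,u,v)-o["eef_pos"]))] for v in range(200,245) for u in range(130,370) if p["range_z"][v,u]>0])
    s=Q[(np.abs(Q[:,5]-10)<2.5)&(np.abs(Q[:,6])<62)&(Q[:,7]>-55)&(Q[:,7]<-27)]
    for sg in (-1,1):
        k=s[s[:,6]*sg>0]
        if len(k): print("finger",sg,"lowest z",np.sort(k[:,4])[:6].round(0),"tool y",k[:,6].min().round(0),k[:,6].max().round(0))
    return p
E
python3 - <<'E'
from h import *
tips()
E
```

```text
eef [511.8 314.5   2. ] F [ 1.  -0.3  0.1] w 0.998
finger -1 lowest z [32. 33. 34. 34. 35. 35.] tool y -59.0 -0.0
finger 1 lowest z [32. 32. 33. 33. 34. 34.] tool y 0.0 59.0
```

>>> send_rows([
  [[0,0,7],[0,0,0]],
  [[0,0,6],[0,0,0]],
  [[0,0,0],[0,0,0]],
  [[0,0,0],[0,0,0]],
])

```text
t: 10.4
eef_pos: [511.7, 314.4, -11.0]
tool_rot: [0.901, 0.435, -0.0, 0.0]
contact_force: [0.1, 0.3, -0.2]
gripper_width: 1.0
```

>>> send_rows([
  [[0,0,0],[0,0,0]],
  [[0,0,0],[0,0,0]],
  [[0,0,0],[0,0,0]],
  [[0,0,0],[0,0,0]],
  [[0,0,0],[0,0,0]],
  [[0,0,0],[0,0,0]],
  [[0,0,0],[0,0,0]],
  [[0,0,0],[0,0,0]],
], gripper=0.3, force=30)

```text
t: 11.2
eef_pos: [512.0, 314.5, -10.6]
tool_rot: [0.901, 0.435, 0.0, 0.0]
contact_force: [0.1, -0.3, 0.1]
gripper_width: 0.525
```

```bash
python3 - <<'E'
from h import *
tips()
E
```

```text
eef [512.  314.5 -10.6] F [-0.7 -0.1  0.2] w 0.527
finger -1 lowest z [23. 23. 23. 24. 24. 24.] tool y -37.0 -0.0
finger 1 lowest z [22. 22. 22. 23. 24. 24.] tool y 0.0 37.0
```

>>> send_rows([
  [[0,0,-10],[0,0,0]],
  [[0,0,-20],[0,0,0]],
  [[0,0,-40],[0,0,0]],
  [[0,0,-50],[0,0,0]],
  [[0,0,-50],[0,0,0]],
  [[0,0,-50],[0,0,0]],
  [[0,0,-40],[0,0,0]],
  [[0,0,-20],[0,0,0]],
  [[0,0,0],[0,0,0]],
])

```text
t: 12.15
eef_pos: [513.5, 315.4, 273.9]
tool_rot: [0.901, 0.435, 0.004, 0.0]
contact_force: [0.2, 0.2, -0.2]
gripper_width: 0.527
```

```bash
cat >> fk.py <<'E'
D+=[([0.4241,0.3382,1.5453,-0.0009,1.2601,1.0927],[509.5,305.8,121.2],0),([0.4362,0.4172,1.6444,0,1.0782,1.1076],[513.4,315.9,38.1],0)]
LO=np.array([-2.89,-.75,.22,-1.18,.11,-2.7]);HI=np.array([2.89,2.08,2.7,4.32,2.71,2.7])
def ik(q0,p,M,P):
    def f(q):
        a,b=fk(q,P); return np.r_[(a-p)/100,(Ro.from_matrix(M).inv()*Ro.from_matrix(b)).as_rotvec(),]
    s=least_squares(f,np.clip(q0,LO+.01,HI-.01),bounds=(LO,HI)); return s.x,np.linalg.norm(s.fun)
E
python3 - <<'E'
from fk import *
p=tips(); cv2.imwrite("pics/w4.png",p["color"])
o=status.get_obs(); print(o["joints"].round(4).tolist(),o["eef_pos"].round(2).tolist())
D.append((o["joints"],o["eef_pos"],0))
f=lambda P:np.concatenate([fk(q,P)[0]-p for q,p,r in D])
s=least_squares(lambda P:np.r_[f(P),0.001*(P-[300,69,380,0,380,250,0])],[300,69,380,0,380,250,0]); P=s.x;print(P.round(1),abs(f(P)).max().round(2))
F=np.array([[0,0,1],[0,-1,0],[1,0,0]]).astype(float)
for x in (430,470): 
  for z in (200,280,350):
    for sd in ([-1,.3,1.5,1.6,1.2,0],[-1,.3,1.2,2.5,1,1],[-1,.3,1.2,1,1,-1],[-1,-.3,2,2,1,-1.5]):
      for G,n in ((F,'x up'),(F@np.diag([-1,-1,1]),'x down')):
        q,e=ik(sd,np.array([x,-287,z]),G,P)
        if e<1e-3: print(x,z,n,q.round(2))
E
```

```text
eef [512.3 314.8 271. ] F [ 0.4  0.7 -1.2] w 0.528
finger -1 lowest z [306. 307. 307. 308. 308. 308.] tool y -36.0 -0.0
finger 1 lowest z [306. 307. 309. 309. 309. 309.] tool y 0.0 37.0
[0.4354, 0.2787, 1.2641, -0.0, 1.5955, 1.1068] [512.31, 314.81, 270.99]
[137.   69.4 629.6  60.4 421.1 422.7   0. ] 0.04
430 200 x up [-1.79  0.75  2.61  1.36  1.52 -1.78]
430 200 x down [-1.79  0.75  2.61  1.36  1.52  1.36]
430 200 x up [-1.79  0.75  2.61  1.36  1.52 -1.78]
430 200 x down [-1.79  0.75  2.61  1.36  1.52  1.36]
430 200 x up [-1.79  0.75  2.61  1.36  1.52 -1.78]
430 200 x up [-1.79  0.75  2.61  1.36  1.52 -1.78]
430 280 x up [-1.79  0.44  2.54  1.35  1.61 -1.41]
430 280 x down [-1.79  0.44  2.54  1.35  1.61  1.73]
430 280 x up [-1.79  0.44  2.54  1.35  1.61 -1.41]
430 280 x down [-1.79  0.44  2.54  1.35  1.61  1.73]
430 280 x up [-1.79  0.44  2.54  1.35  1.61 -1.41]
430 280 x up [-1.79  0.44  2.54  1.35  1.61 -1.41]
430 350 x up [-1.79  0.22  2.44  1.38  1.67 -1.1 ]
430 350 x down [-1.79  0.22  2.44  1.38  1.67  2.04]
430 350 x up [-1.79  0.22  2.44  1.38  1.67 -1.1 ]
430 350 x down [-1
[... 366 characters left out ...]
0.74  2.6   1.49  1.56 -1.77]
470 200 x up [-1.65  0.74  2.6   1.49  1.56 -1.77]
470 280 x up [-1.65  0.44  2.53  1.49  1.58 -1.4 ]
470 280 x down [-1.65  0.44  2.53  1.49  1.58  1.74]
470 280 x up [-1.65  0.44  2.53  1.49  1.58 -1.4 ]
470 280 x down [-1.65  0.44  2.53  1.49  1.58  1.74]
470 280 x up [-1.65  0.44  2.53  1.49  1.58 -1.4 ]
470 280 x up [-1.65  0.44  2.53  1.49  1.58 -1.4 ]
470 350 x up [-1.65  0.22  2.43  1.5   1.61 -1.09]
470 350 x down [-1.65  0.22  2.43  1.5   1.61  2.05]
470 350 x up [-1.65  0.22  2.43  1.5   1.61 -1.09]
470 350 x down [-1.65  0.22  2.43  1.5   1.61  2.05]
470 350 x up [-1.65  0.22  2.43  1.5   1.61 -1.09]
470 350 x up [-1.65  0.22  2.43  1.5   1.61 -1.09]
```

View pics/w4.png

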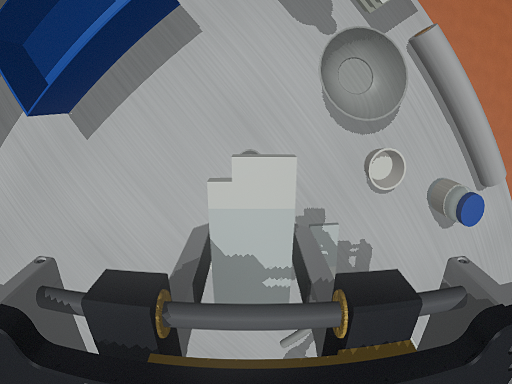

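Tag is held (width 0.527 ≈ 49.5 mm) and the notch end still points forward (px 220,168). Now I'll simulate the carry and the turn.

```bash
cat >> fk.py <<'E'
P=[137.0,69.4,629.6,60.4,421.1,422.7,0]
def sim(q,p,M,rows,every=3):
    lim=np.array([2.57,2.57,3.14,3.14,3.14,3.14])*.07
    for i,(s,r) in enumerate(rows):
        p=p+M@np.array(s,float); M=M@Ro.from_rotvec(np.radians(r)).as_matrix()
        n,e=ik(q,p,M,P); k=(abs(n-q)/lim).max(); q=n
        if i%every==0 or k>1 or e>1e-3 or i==len(rows)-1: print(i,p.round(0),q.round(2),"rate",k.round(2),"err",round(e,4))
    print("tool x",M[:,0].round(3),"z",M[:,2].round(3)); return q,p,M
E
python3 - <<'E'
from fk import *
o=status.get_obs(); M=Ro.from_quat(o["tool_rot"]).as_matrix()
q,p,M=sim(o["joints"],o["eef_pos"],M,[([-37,22,-2],[0,0,0])]*14)
F=np.array([[0,0,1],[0,-1,0],[1,0,0]]).astype(float)
rv=np.degrees((Ro.from_matrix(M).inv()*Ro.from_matrix(F)).as_rotvec()); print(rv,np.linalg.norm(rv))
for N in (16,):
    sim(q,p,M,[([0,0,0],rv/N)]*N,2)
# alternative: yaw first then pitch
print("ALT"); yaw=51.5; q2,p2,M2=sim(q,p,M,[([0,0,0],[0,0,yaw/8])]*8,4)
sim(q2,p2,M2,[([0,0,0],[0,9/1.125,0])]*11+[([0,0,0],[0,2,0])],2)
E
```

```text
0 [507. 272. 273.] [0.37 0.24 1.32 0.   1.58 1.04] rate 0.35 err 0.0
3 [489. 144. 279.] [0.15 0.13 1.44 0.   1.57 0.82] rate 0.44 err 0.0
6 [472.  16. 284.] [-0.11  0.07  1.49  0.    1.57  0.56] rate 0.51 err 0.0
9 [ 454. -112.  290.] [-0.39  0.06  1.49  0.    1.59  0.28] rate 0.51 err 0.0
12 [ 437. -240.  296.] [-0.64  0.11  1.42  0.    1.61  0.03] rate 0.44 err 0.0
13 [ 431. -282.  298.] [-0.72  0.14  1.38  0.    1.62 -0.05] rate 0.41 err 0.0
tool x [0.622 0.783 0.003] z [ 0.003  0.001 -1.   ]
[-40.19819562  83.13421772  40.20546629] 100.71580117668529
0 [ 431. -282.  298.] [-0.8   0.1   1.43  0.1   1.57 -0.08] rate 0.44 err 0.0
2 [ 431. -282.  298.] [-0.96  0.05  1.54  0.3   1.49 -0.17] rate 0.47 err 0.0
4 [ 431. -282.  298.] [-1.14  0.01  1.66  0.51  1.44 -0.3 ] rate 0.49 err 0.0
6 [ 431. -282.  298.] [-1.31 -0.01  1.79  0.71  1.43 -0.45] rate 0.47 err 0.0
8 [ 431. -282.  298.] [-1.46 -0.    1.94  0.9   1.44 -0.61] rate 0.42 err 0.0
10 [ 431. -282.  298.] [-1.6   0.04  2.1   1.07  1.48 -0.77] rate 0.38 err 0.0
12 [ 431. -282.  298.] [-1.7   0.12  2.26  1.2   1.53 -0.96] rate 0.44
[... 548 characters left out ...]
0.77] rate 0.54 err 0.0
2 [ 431. -282.  298.] [-1.01 -0.06  1.69  0.37  1.31  0.5 ] rate 0.69 err 0.0
4 [ 431. -282.  298.] [-1.28 -0.14  1.9   0.71  1.24  0.1 ] rate 0.96 err 0.0
5 [ 431. -282.  298.] [-1.41 -0.14  2.01  0.88  1.26 -0.12] rate 1.01 err 0.0
6 [ 431. -282.  298.] [-1.53 -0.12  2.11  1.03  1.31 -0.34] rate 1.0 err 0.0
8 [ 431. -282.  298.] [-1.72  0.03  2.32  1.25  1.45 -0.78] rate 1.01 err 0.0
9 [ 431. -282.  298.] [-1.77  0.16  2.42  1.31  1.53 -1.02] rate 1.07 err 0.0
10 [ 431. -282.  298.] [-1.79  0.34  2.51  1.35  1.6  -1.28] rate 1.17 err 0.0
11 [ 431. -282.  298.] [-1.79  0.39  2.53  1.36  1.62 -1.34] rate 0.31 err 0.0
tool x [-0.003 -0.001  1.   ] z [1.    0.001 0.003]
```

>>> send_rows([
  [[-20,12,0],[0,0,0]],
  [[-37,22,-2],[0,0,0]],
  [[-37,22,-2],[0,0,0]],
  [[-37,22,-2],[0,0,0]],
  [[-37,22,-2],[0,0,0]],
  [[-37,22,-2],[0,0,0]],
  [[-37,22,-2],[0,0,0]],
  [[-37,22,-2],[0,0,0]],
  [[-37,22,-2],[0,0,0]],
  [[-37,22,-2],[0,0,0]],
])

```text
t: 13.2
eef_pos: [454.9, -93.6, 285.2]
tool_rot: [0.901, 0.435, -0.001, -0.001]
contact_force: [0.6, 0.4, -1.0]
gripper_width: 0.527
```

>>> send_rows([
  [[-37,22,-2],[0,0,0]],
  [[-37,22,-2],[0,0,0]],
  [[-37,22,-2],[0,0,0]],
  [[-37,22,-2],[0,0,0]],
  [[-18,10,-4],[0,0,0]],
  [[0,0,0],[0,0,0]],
  [[0,0,0],[0,0,0]],
])

```text
t: 13.9
eef_pos: [429.4, -282.5, 297.5]
tool_rot: [0.901, 0.434, -0.0, -0.002]
contact_force: [-0.6, 0.7, 0.0]
gripper_width: 0.527
```

>>> send_rows([
  [[0,0,0],[-1.3,2.6,1.3]],
  [[0,0,0],[-2.5,5.2,2.5]],
  [[0,0,0],[-2.5,5.2,2.5]],
  [[0,0,0],[-2.5,5.2,2.5]],
  [[0,0,0],[-2.5,5.2,2.5]],
  [[0,0,0],[-2.5,5.2,2.5]],
  [[0,0,0],[-2.5,5.2,2.5]],
  [[0,0,0],[-2.5,5.2,2.5]],
  [[0,0,0],[-2.5,5.2,2.5]],
])

```text
t: 14.8
eef_pos: [430.6, -281.5, 299.3]
tool_rot: [0.881, 0.226, 0.415, -0.0]
contact_force: [-0.2, 0.3, -1.6]
gripper_width: 0.53
```

```bash
python3 - <<'E'
from fk import *
delta([440,-287,260]); o=status.get_obs(); M=Ro.from_quat(o["tool_rot"]).as_matrix()
F=np.array([[0,0,1],[0,-1,0],[1,0,0]]).astype(float)
rv=np.degrees((Ro.from_matrix(M).inv()*Ro.from_matrix(F)).as_rotvec()); print(rv,np.linalg.norm(rv),o["gripper_width"],o["contact_force"])
E
```

```text
t 14.8 pos [ 430.6 -281.5  299.3] q [-1.4286, -0.0096, 1.9003, 0.8573, 1.4426, -0.564] quat [0.8814, 0.2265, 0.4145, -0.0003]
x az 35.77 tool z [ 0.7306  0.1882 -0.6563] delta tool [-25.7   1.3  31.7]
[-18.90104856  38.92290888  18.85891551] 47.20064794317685 0.529882718057149 [-0.19385216  0.26362243 -1.60703842]
```

>>> send_rows([
  [[0,0,0],[-2.5,5.2,2.5]],
  [[0,0,0],[-2.5,5.2,2.5]],
  [[0,0,0],[-2.5,5.2,2.5]],
  [[0,0,0],[-2.5,5.2,2.5]],
  [[0,0,0],[-2.5,5.2,2.5]],
  [[0,0,0],[-2.5,5.2,2.5]],
  [[0,0,0],[-2.5,5.2,2.5]],
  [[0,0,0],[-1.4,2.5,1.4]],
  [[0,0,0],[0,0,0]],
  [[0,0,0],[0,0,0]],
])

```text
t: 15.8
eef_pos: [430.7, -282.7, 299.2]
tool_rot: [0.709, 0.0, 0.705, -0.001]
contact_force: [0.9, -0.8, 0.1]
gripper_width: 0.525
```

```bash
python3 - <<'E'
from fk import *
p=imaging.read_camera("top"); s=imaging.read_camera("side")
delta([470,-287,250]); o=status.get_obs(); M=Ro.from_quat(o["tool_rot"]).as_matrix()
F=np.array([[0,0,1],[0,-1,0],[1,0,0]]).astype(float)
rv=np.degrees((Ro.from_matrix(M).inv()*Ro.from_matrix(F)).as_rotvec()); print(rv,o["gripper_width"],o["contact_force"])
print(sim(o["joints"],o["eef_pos"],M,[([-10,0,0],[0,0,0])]*5,2)[0])
for pc,n in ((p,"top"),(s,"side")):
    for q in ("tag","tag_label_end","tag_notch"):
        for r in models.spot_point(pc,q)[:2]:
            u,v=r["xy"]; print(n,q,np.round(r["xy"],0),round(r["confidence"],2),px2w(pc,u,v,d=pc["range_z"][int(round(v)),int(round(u))]).round(0))
a=cv2.resize(p["color"][140:340,300:500],(400,400),interpolation=2); b=cv2.resize(s["color"][0:240,200:440],(400,400),interpolation=2)
cv2.imwrite("pics/f1.png",np.hstack([a,b]))
E
```

```text
t 15.9 pos [ 430.6 -283.   299.6] q [-1.7896, 0.3675, 2.5154, 1.3553, 1.6217, -1.3207] quat [0.709, 0.0017, 0.7052, -0.0]
x az 24.02 tool z [ 1.      0.0025 -0.0054] delta tool [-49.4   4.   39.7]
[-0.14400889  0.30961189  0.13748827] 0.5259092343171995 [-0.90857256 -0.10172922 -0.0085558 ]
0 [ 431. -283.  290.] [-1.79  0.4   2.53  1.35  1.61 -1.37] rate 0.21 err 0.0
2 [ 430. -283.  270.] [-1.79  0.47  2.55  1.35  1.59 -1.46] rate 0.21 err 0.0
4 [ 430. -283.  250.] [-1.79  0.55  2.57  1.35  1.57 -1.56] rate 0.22 err 0.0
tool x [0.005 0.002 1.   ] z [ 1.     0.003 -0.005]
[-1.7906668   0.54924115  2.57477672  1.34835943  1.56926628 -1.55604718]
top tag [443. 271.] 0.78 [ 389. -270.  341.]
top tag_label_end [455. 272.] 0.55 [ 388. -282.  356.]
top tag_notch [442. 272.] 0.68 [ 387. -267.  342.]
side tag [348.  63.] 0.73 [ 378. -246.  304.]
side tag [116. 249.] 0.49 [688. 377.  53.]
side tag_label_end [353.  41.] 0.73 [ 378. -292.  350.]
side tag_label_end [170. 221.] 0.49 [670. 203.  19.]
```

View pics/f1.png

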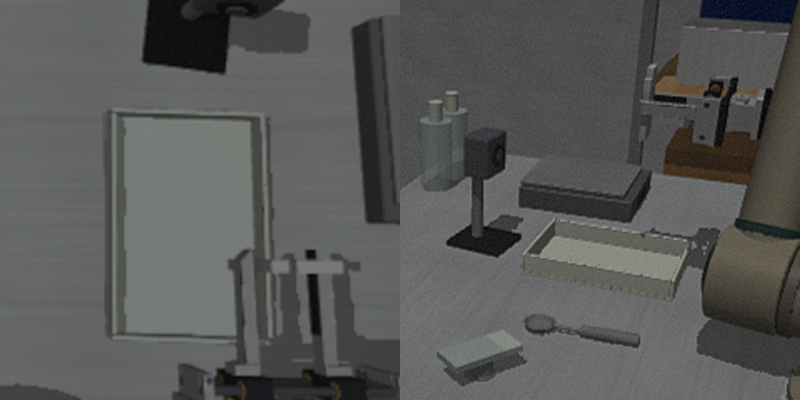

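The tag is held upright at about (384,-280,300), label end at z≈355, face along +x. I'll lower it to lens height and bring it more central over the tray.

>>> send_rows([
  [[-5,0,3],[0,0,0]],
  [[-12,1,5],[0,0,0]],
  [[-12,2,6],[0,0,0]],
  [[-12,2,6],[0,0,0]],
  [[-12,2,6],[0,0,0]],
  [[-12,2,5],[0,0,0]],
  [[-10,1,4],[0,0,0]],
  [[-5,0,2],[0,0,0]],
  [[0,0,0],[0,0,0]],
  [[0,0,0],[0,0,0]],
])

```text
t: 17.2
eef_pos: [466.9, -293.2, 219.4]
tool_rot: [0.708, 0.0, 0.706, -0.001]
contact_force: [0.1, 0.6, -0.4]
gripper_width: 0.53
```

```bash
python3 - <<'E'
from fk import *
for i in range(4): imaging.read_camera("top")
p=imaging.read_camera("top"); s=imaging.read_camera("side"); w=imaging.read_camera("wrist")
delta([467,-292,220]); o=status.get_obs(); print(o["gripper_width"],o["contact_force"],abs(o["joint_velocities"]).max())
M=Ro.from_quat(o["tool_rot"]).as_matrix()
# tag face from wrist depth (camera behind tag)
Q=np.array([fish2w(w,u,v) for v in range(100,300,2) for u in range(150,360,2) if w["range_z"][v,u]>0])
T=(Q-o["eef_pos"])@M
k=Q[(np.abs(T[:,1])<20)&(np.abs(T[:,2]+52)<8)&(T[:,0]>12)&(T[:,0]<70)]
c=k.mean(0); n=np.linalg.svd(k-c)[2][2]; print(len(k),"c",c.round(1),"normal",n.round(3),"y",k[:,1].min(),k[:,1].max(),"z",k[:,2].min(),k[:,2].max())
# tray axis, reader
rr=models.trace(p,"reader")[0]["pixels"]; vs,us=np.nonzero(rr); H=np.array([px2w(p,u,v,d=p["range_z"][v,u]) for u,v in zip(us,vs)]); H=H[H[:,2]>195]; print("reader head",H.mean(0),cv2.minAreaRect(H[:,:2].astype(np.float32)))
for pc,nm in ((p,"top"),(s,"side"),(w,"wrist")):
    for q in ("tag","tag_label_end","tag_notch"):
        for r in models.spot_point(pc,q)[:1]:
            u,v=map(int,np.round(r["xy"])); print(nm,q,u,v,round(r["confidence"],2),(fish2w(pc,u,v) if nm=="wrist" else px2w(pc,u,v,d=pc["range_z"][v,u])).round(0))
g=lambda im,a,b,c,d,z: cv2.resize(im[a:b,c:d],z,interpolation=2)
cv2.imwrite("pics/f2.png",np.hstack([g(s["color"],0,200,270,470,(400,400)),g(w["color"],0,384,64,448,(400,400))]))
E
```

```text
t 17.55 pos [ 466.8 -293.4  219.5] q [-1.6575, 0.6559, 2.5693, 1.4841, 1.5594, -1.6544] quat [0.7086, 0.0004, 0.7056, -0.0001]
x az 5.45 tool z [ 1.0e+00  6.0e-04 -4.2e-03] delta tool [ 0.5 -1.4  0.2]
0.5305458941358848 [-0.21596874  0.24100655 -1.10997488] 0.0035309811795536244
1201 c [ 416.2 -294.6  253.2] normal [-1.     0.002  0.013] y -313.33225114543217 -273.40745355818166 z 231.77304004946322 274.7510677189618
reader head [ 663.7982398  -298.9205365   221.24789724] ((561.9080810546875, -143.69049072265625), (80.39664459228516, 471.29974365234375), 33.50775146484375)
top tag 430 251 0.65 [ 423. -281.  264.]
top tag_label_end 437 252 0.58 [ 421. -290.  272.]
top tag_notch 425 250 0.75 [ 424. -274.  260.]
side tag 334 92 0.76 [ 409. -257.  220.]
side tag_label_end 212 273 0.61 [504. 334.  17.]
side tag_notch 333 70 0.71 [ 422. -280.  273.]
wrist tag 252 245 0.7 [ 415. -294.  222.]
wrist tag_label_end 251 154 0.58 [ 425. -293.  274.]
wrist tag_notch 220 166 0.83 [2474.  -53. -133.]
```

View pics/f2.png

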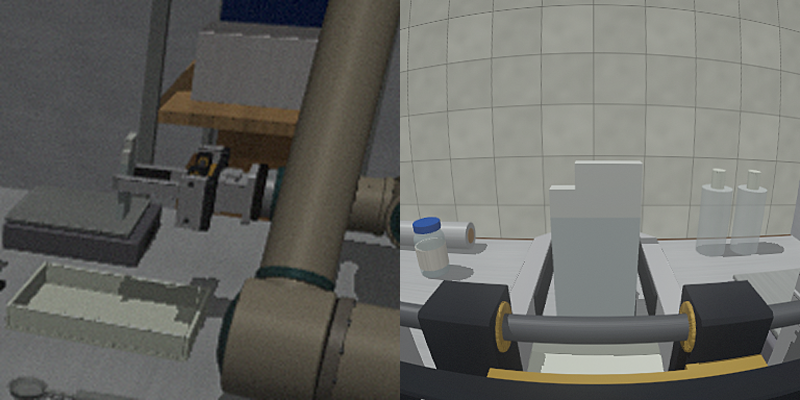

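```bash
python3 -c "
from h import *
print(workorder.finish_job()); o=status.get_obs(); print(o['t'],o['gripper_width'])"
```

```text
the job is handed in; nothing more can be done
None
the job is handed in; nothing more can be done
```

The notched tag is held upright and still over the white tray, notched (label) end at the top, and I handed the job in at about 17.6 s; no verdict was reported.

**Last checks before handing in:**
- **Position:** the tag's centre is at about (420, -294, 220) mm. Its lower edge is about 165 mm above the counter, well clear of the 40 mm tray, and the reader lens height (175 mm) falls within the tag's span.
- **Facing:** the broad face is within about 1° of square to +x. The reader is about 1–3° off that line, measured from the tag.
- **Grip:** the opening reads 0.53, about 50 mm, which matches the tag's width. The wrist force was about 1 N and the joints were still.

**What failed or disagreed:**
- **First grasp missed:** the fingers closed above the tag without moving it. Both the wrist and side cameras showed the real fingertips about 32 mm short of the reported tool tip, so I reopened, went lower using the camera, and gripped it.
- **Stray network reports:** some low-confidence network detections were plainly wrong, such as a label end placed at the old tag location. I went by depth and the pictures instead.
- **Not re-measured:** I did not re-measure the square-cornered tag and the bystanders. No contact showed in the forces, and the square tag was lying on its mould in the last wide view I took.

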